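# Load wheel bearings into a spring magazine

### The job

Load the two larger wheel bearings from the blue tray into the spring magazine, one after the other: each lies flat on the stack between the guide rods and is pressed down past the two sprung lips until they snap out over it and hold it down. Leave the smaller bearing standing in its cradle, and do not disturb the other things on the bench.

Things in the scene. Friction and masses are not known exactly. Their poses are not given: they have to be found in the camera images.
- bearing_a: One of the two larger sealed ball bearings (alike): steel rings, black seals, 42 mm diameter, 13 mm wide, 15 mm bore, 80 g. Origin at its centre, z along its axis (faces alike). It starts on edge in a cradle, axis level, centre 28 mm above the bench: pinch it across its width. Held by its faces it cannot enter the magazine, where its axis is upright: lay it flat, then take it round its rim.
- bearing_b: The other larger bearing; size, frame and start as bearing_a. Which bearing stands in which cradle varies. Set down on edge on the mat, a bearing stands by itself, and falls flat when its upper half is pushed along its axis.
- bearing_small: A smaller bearing, 35 mm diameter, 11 mm wide, on edge in the remaining cradle (centre 24 mm above the bench). It stays there. Origin at its centre, z along its axis.
- tray: Blue plastic tray, fixed, 178 (x) x 74 mm; origin under its centre. Three V cradles at x = -54, 0, 54 mm; a bearing's axis lies along the tray's x. Ribs 4 mm thick, 20 mm high over the bench, flank each bearing; the cradles' outer ends are 23 mm high. A larger bearing's top is 49 mm above the bench; 41 mm of open space between neighbours.
- mat: Black rubber bench mat, fixed, 210 (x) x 180 (y) mm, 3 mm thick, origin at the centre of its underside. It is kept clear as the place to put parts down.
- magazine: Spring magazine fixed to the bench; origin under the centre of its 110 x 120 x 12 mm base, z up. Four upright 10 mm rods with domed tips (131 mm high, straight to 126 mm) at x +-16.5, y +-21.1 mm leave a 43.5 mm round well on the z axis. Open on the +x and -x sides, 32 mm clear between rods: fingers holding a bearing's rim along x fit there. Lip columns on the y sides, 128 mm high, 32 to 46 mm off axis.
- mag_lips (a point): Point on the magazine's axis at the height of the flat undersides of the lips, 112 mm above the bench; axes as magazine. A bearing set in the mouth, centred by the rods, rests on the lips' slopes, its underside 6 mm above this point. Push it on from above, on its upper face, till that is 3 mm below this point: the lips snap out over it. (A pinch on the rim may slip or tilt under the force.) A held bearing's top is at or below this point.
- lip_left (a joint): Travel of the lip at the magazine's +y side, 0 when out, growing outwards in m (a twin, not listed, at -y). A lip is a 12 mm wide steel pawl; its nose is 18 mm off the axis, 3 mm over a bearing's rim; its top slopes from 23.5 mm off axis, 11.5 mm above its underside, to the nose, 2 mm above it. A bearing pressed down pushes it out 3 mm against a spring; pushing one in takes up to 15 to 25 N in all.
- follower (a joint): The black 40 mm follower plate that a spring pushes up in the well. 0 at the top, when empty, as at the start (its top 2 mm below the lips' undersides), growing downwards in m to 0.045; about 6 N at 0 and 150 N/m more. About 0.011 with one bearing held, 0.024 with two.
- screwdriver: Screwdriver, 200 mm long, black handle, lying along its x; origin under its middle. Stays where it is.
- wrench: Steel spanner, 180 mm long, lying along its x; origin under its middle. Stays where it is.
- mallet: Mallet with wooden handle and black rubber head, 260 mm long, lying along its x; origin under its middle. Stays where it is.
- tape: Roll of yellow tape, 96 mm across, 24 mm high; origin under its middle. Stays where it is.
- grease: White jar with a black lid, 64 mm across, 75 mm high; origin under its middle. Stays where it is.
- carton: Small cardboard carton 55 x 90 x 45 mm; origin under its middle. Stays where it is.
- drift: Turned steel bearing drift standing upright, 40 mm across at the foot, 100 mm high; origin under its middle. Stays where it is.

How it is judged:
By the outcome, as a careful person would: the job done as asked, in the order asked, and still so for the second after the job is handed in, with the robot touching nothing.
It also fails if it takes over 72 s, if anything falls off the work surface, if the arm or the gripper's body presses on something with over 40 N, if the wrist force passes 120 N, or if a joint passes its speed limit or range.

### The arm

A 6-joint arm with a two-finger parallel gripper is mounted at the origin on the work surface. World frame = base frame: x ahead of the robot, y to its left, z up, the work surface at z = 0. Lengths are in m, angles in degrees, forces in N, time in s.
With the tool pointing down it reaches from about 0.25 to 0.8 m from the base axis. Payload 3.9 kg.
Tool frame: the origin (TCP) lies between the finger pads; the fingertips stand 25 mm ahead of it and the grasp point (between the pads) lies 6 mm ahead of it; z points along the fingers, y is the line along which they close (so a half turn about z gives the same grasp; the last joint's range is limited). The gripper opens to 85 mm and grips with 20 to 120 N. Pads are 22 mm wide; open, the fingers measure 114 mm over their backs; the gripper's body (76 mm by 85 mm) begins 54 mm behind the grasp point. The pads swing forward as they close: fully open they stand 13 mm farther back than shut.
Start: joints at [72.422, 14.897, -7.913, 67.191, 0, 90], TCP at [0.159, 0.5, 0.256] pointing down, gripper open.
Joint ranges: [-159.42, 159.42], [-47.68, 98.78], [-73.54, 78.23], [-108.79, 121.32], [-90, 84.71], [-180, 180]. Speed limits (degrees/s): [147.25, 147.25, 180, 180, 180, 180].

### API

Orientations are given as a 3x3 rotation matrix whose columns are the frame's x, y, z axes.
In Python, from rig import env gives the robot as it stands.
- The arm moves only by the tool apply_moves, never from a script. Its argument "rows" is one flat list of numbers, 7 for each row, row after row: the shift along the tool's x, y, z each as a share of 0.4 m, from -1 to 1, then the turn, a rotation vector about the tool's x, y, z each as a share of pi/2 rad, from -1 to 1, then the closure, from -1 (fully open) to 1 (shut), so that 0 is half open. In form: [x, y, z, rx, ry, rz, fingers, x, y, z, rx, ry, rz, fingers, ...]. A call has 1 to 5 rows; each row is the pose to reach, as a shift and turn from the pose commanded when the call began, along the tool's axes at that moment; what a row does not reach only later rows make up. A row lasts 1/8 s, in which the tool goes at most 62.5 mm and 10.7 degrees, less where a joint would pass 70% of its speed; a pose out of reach is approached as far as the arm can. A call with a number of a shift or a turn outside -1 to 1 is refused whole. A call with a gripper value outside its range is refused whole. The fingers move at their own pace and stop on an object; "squeeze" is the grip in N (left out, the last holds). Time passes only in rows, so rows that repeat a pose let the fingers close. It gives the time, the measured TCP pose, the force, the opening and the grip force at its end, in the units of the state.
- env.observe(): the state, without advancing time (a new reading comes with each control period).
- env.grab_frame(name): name is "scene" or "side" or "wrist"; returns (picture, depth): 420x560x3 uint8, blue, green, red; 420x560 float32, m along the optical axis (not along the pixel's ray), 0 where there is no reading.
- env.camera_params(name): a dict with "intrinsics" (3x3 intrinsics, pixels), "R" (3x3) and "t" (3): a world point X has camera coordinates R X + t; the wrist camera has in their place "mount" (4x4, takes a point from camera to tool coordinates, whose origin is the TCP and whose axes are the flange's). Camera axes: x right, y down, z forward; pixel columns grow to the right and rows downward; lengths in m; the calibration is good to about 2 mm. A picture is of the moment at which its call begins: read the wrist's pose just before it. camera_params takes no time and is no camera call.
- env.sign_off(): hands the job in; it is judged then, once.
The state is a dict: "time": time; "qpos": joint angles; "qvel": joint speeds; "joint_efforts": joint torques, N m; "tcp_pos": TCP position; "eef_rot": TCP orientation; "wrist_force": force on the tool from outside, world axes, zero at the start; "wrist_torque": the same for the moment, N m; "grip_width": opening from 0.0 (shut) to 1.0 (fully open); "grip_force": force on a finger pad.
Only numpy, scipy, OpenCV 4.12 (cv2) and the standard library are available. Lean on these libraries where they do the work, as an engineer would, in place of code of your own. Each camera call takes 0.05 s, during which the arm holds its last target. There are 200 camera calls.

## Working session

There is one attempt and no reset: what is moved stays moved. The work goes in short steps, Python scripts to look and compute and a tool call to move; the robot and the scene stay as the last step left them, time stands still between calls to the robot, and variables do not carry over. Pictures are saved under pics/ and viewed, at most 10 in all, crops included, and the job is handed in when it is done.

Besides the shell and the picture viewer there is one more tool, called after "Emit:" as a command line: name --argument value ..., lists and objects as JSON in quotes. apply_moves: Moves the arm, as the interface text tells. Its arguments: {"type":"object","properties":{"rows":{"type":"array"},"squeeze":{"type":"number"}},"required":["rows"]}

```bash
mkdir -p pics; python3 - <<'E'
from rig import env
import cv2,numpy as np
s=env.observe();print({k:np.round(v,3) for k,v in s.items()})
ims=[]
for n in ("scene","side"):
    p,d=env.grab_frame(n);cv2.imwrite(f"pics/{n}0.png",p);np.savez(f"{n}0.npz",p=p,d=d)
    c=env.camera_params(n);print(n,c)
print(env.camera_params("wrist"))
E
```

```text
{'time': np.float64(0.0), 'qpos': array([ 7.2423e+01,  1.4936e+01, -7.9830e+00,  6.7191e+01,  1.0000e-03,
        9.0002e+01]), 'qvel': array([ 0.025, -0.012, -0.053,  0.049, -0.02 , -0.06 ]), 'joint_efforts': array([-1.0000e-03, -4.0568e+01,  2.5392e+01,  1.9000e-02, -0.0000e+00,
        0.0000e+00]), 'tcp_pos': array([0.158, 0.5  , 0.255]), 'eef_rot': array([[-0.953,  0.302, -0.001],
       [ 0.302,  0.953, -0.002],
       [ 0.   , -0.002, -1.   ]]), 'wrist_force': array([ 0.036, -0.055, -0.379]), 'wrist_torque': array([-0.029,  0.001, -0.006]), 'grip_force': np.float64(0.0), 'grip_width': np.float64(0.999)}
scene {'intrinsics': array([[516.54083678,   0.        , 286.11387664],
       [  0.        , 516.54083678, 211.04077409],
       [  0.        ,   0.        ,   1.        ]]), 'R': array([[-0.14490969,  0.98925402, -0.01943365],
       [ 0.76356807,  0.09931614, -0.63804397],
       [-0.62925749, -0.10729767, -0.76975465]]), 't': array([ 0.14773891, -0.36687595,  1.6883847 ])}
side {'intrinsics': array([[405.41202022,   0.        , 280.10350748],
       [  0.        , 405.41202022, 208.94271582],
       [  0.        ,   0.        ,   1.        ]]), 'R': array([[ 0.94145082, -0.33710385,  0.00559985],
       [-0.18353816, -0.52636955, -0.83021012],
       [ 0.28281462,  0.78057421, -0.55742246]]), 't': array([-0.55325715,  0.15487391,  0.91925364])}
{'intrinsics': array([[326.19328843,   0.        , 281.98212055],
       [  0.        , 326.19328843, 206.43762278],
       [  0.        ,   0.        ,   1.        ]]), 'mount': array([[-5.79112835e-04, -9.55868737e-01, -2.93793503e-01,
         7.42746181e-02],
       [ 9.99999331e-01, -2.59515709e-04, -1.12681013e-03,
         3.80901259e-04],
       [ 1.00083854e-03, -2.93793959e-01,  9.55868248e-01,
        -1.18009392e-01],
       [ 0.00000000e+00,  0.00000000e+00,  0.00000000e+00,
         1.00000000e+00]])}
```

View pics/scene0.png

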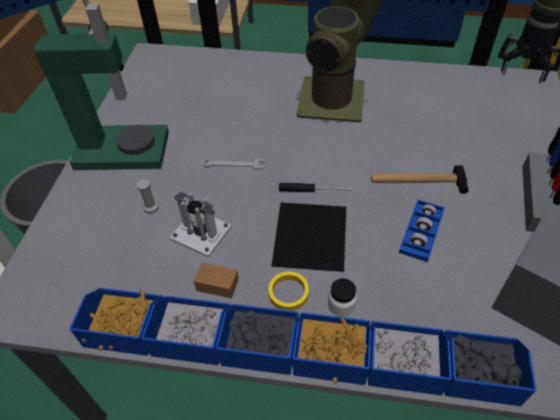

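View pics/side0.png

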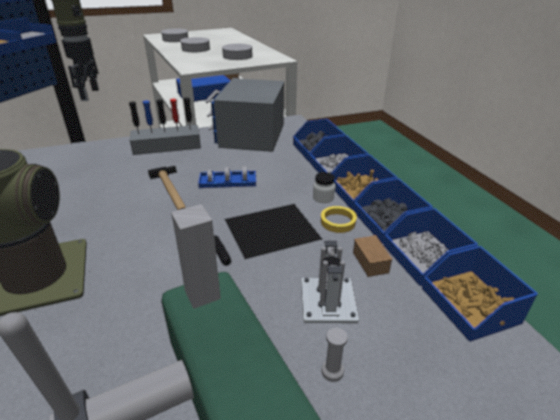

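The scene view shows the tray with three bearings at about (423,229), the mat at (311,236), the magazine at (200,220), and the drift, wrench, screwdriver, tape, jar and carton around them. The side view shows the tray at (228,178), the mat at (272,228) and the magazine at (330,285).

```bash
cat > h.py <<'E'
import numpy as np,cv2
from rig import env
def cam(n,s=None):
    c=env.camera_params(n);K=c["intrinsics"]
    if n=="wrist":
        M=c["mount"];R=s["eef_rot"]
        Rw=R@M[:3,:3];o=s["tcp_pos"]+R@M[:3,3]
    else: Rw=c["R"].T;o=-Rw@c["t"]
    return K,Rw,o
def ray(n,uv,s=None):
    K,Rw,o=cam(n,s);uv=np.atleast_2d(np.asarray(uv,float))
    d=np.c_[(uv[:,0]-K[0,2])/K[0,0],(uv[:,1]-K[1,2])/K[1,1],np.ones(len(uv))]@Rw.T
    return o,d
def plane(n,uv,z,s=None):
    o,d=ray(n,uv,s);return o+d*((z-o[2])/d[:,2])[:,None]
def pts(n,mask,depth,s=None):
    v,u=np.nonzero(mask&(depth>0));o,d=ray(n,np.c_[u,v],s);return o+d*depth[v,u][:,None],np.c_[u,v]
def proj(n,X,s=None):
    K,Rw,o=cam(n,s);c=(np.atleast_2d(X)-o)@Rw;return c[:,:2]/c[:,2:]*K[0,0]+K[:2,2]
E
python3 - <<'E'
from h import *
f=np.load("scene0.npz");p,d=f["p"].astype(int),f["d"]
def roi(x0,y0,x1,y1):
    m=np.zeros(d.shape,bool);m[y0:y1,x0:x1]=1;return m
blue=(p[...,0]>p[...,2]+40)&roi(390,190,455,265)
mat=(p.max(2)<45)&roi(265,197,352,275)
base=(p.min(2)>150)&roi(165,205,240,260)
for n,m,z in(("tray",blue,.018),("mat",mat,.003),("magbase",base,.012)):
    v,u=np.nonzero(m);P=plane("scene",np.c_[u,v],z)[:,:2]
    r=cv2.minAreaRect((P*1000).astype(np.float32));X,_=pts("scene",m,d)
    print(n,len(u),r,np.median(X,0),np.percentile(X[:,2],[5,50,95]))
g=plane("scene",[[198,205],[187,214]],.128);print(g)
X,uv=pts("scene",roi(390,190,455,265),d)
k=X[:,2]>.03;Q=X[k];print(k.sum());import scipy.cluster.vq as q
c,l=q.kmeans2(Q,3,seed=1,minit='++')
for i in range(3):print(c[i],(l==i).sum(),np.percentile(Q[l==i][:,2],95))
X,uv=pts("scene",roi(160,180,235,260),d);Q=X[X[:,2]>.1];print("tops",len(Q),Q.mean(0),Q.min(0),Q.max(0))
E
```

```text
tray 1260 ((517.9349365234375, 277.9312438964844), (75.26109313964844, 190.1102752685547), 74.75298309326172) [0.5234135  0.27584004 0.01289667] [-0.00122063  0.01289667  0.02004155]
mat 4359 ((563.8305053710938, -4.340827941894531), (206.12985229492188, 175.59527587890625), 2.544468641281128) [ 0.56995798 -0.00342343  0.00083297] [-0.00281672  0.00083297  0.00437981]
magbase 577 ((594.0860595703125, -285.9361877441406), (116.4516830444336, 106.19898986816406), 69.81976318359375) [ 0.62162351 -0.28258823  0.0100388 ] [0.00634938 0.0100388  0.01431202]
[[ 0.60383996 -0.27203941  0.128     ]
 [ 0.63443641 -0.29088877  0.128     ]]
276
[0.49676044 0.284461   0.03932398] 162 0.04822934629816439
[0.56888197 0.27480062 0.04142552] 60 0.04912679342727964
[0.56408909 0.25642774 0.04019712] 54 0.04732848716914582
tops 557 [ 0.59679699 -0.28468544  0.11652302] [ 0.56639046 -0.33857626  0.10000404] [ 0.62354786 -0.23304531  0.13099424]
```

```bash
cat > go.py <<'E'
import sys
from h import *
from scipy.spatial.transform import Rotation as T
def goal(x,y,z,yaw):
    s=env.observe();a=np.radians(yaw);c,n=np.cos(a),np.sin(a)
    G=np.c_[[n,-c,0],[c,n,0],[0,0,-1]]   # tool y at yaw, z down
    R=s["eef_rot"];r=T.from_matrix(R.T@G).as_rotvec()/(np.pi/2)
    print("t",s["time"],"shift",np.round(R.T@(np.array([x,y,z])-s["tcp_pos"])/.4,4),"turn",np.round(r,4),"F",np.round(s["wrist_force"],1))
if __name__=="__main__":
    v=list(map(float,sys.argv[1:]))
    for i in range(0,len(v),4):goal(*v[i:i+4])
E
python3 go.py .52 .278 .2 -15
```

```text
Traceback (most recent call last):
  File "go.py", line 11, in <module>
    for i in range(0,len(v),4):goal(*v[i:i+4])
                               ~~~~^^^^^^^^^^^
  File "go.py", line 7, in goal
    R=s["eef_rot"];r=T.from_matrix(R.T@G).as_rotvec()/(np.pi/2)
                     ~~~~~~~~~~~~~^^^^^^^
  File "scipy/spatial/transform/_rotation.pyx", line 1143, in scipy.spatial.transform._rotation.Rotation.from_matrix
ValueError: Non-positive determinant (left-handed or null coordinate frame) in rotation matrix 0: [[-4.50028313e-02 -9.98986859e-01  7.16182750e-07]
 [-9.98985265e-01  4.50027608e-02  1.78650859e-03]
 [ 1.78473084e-03 -7.96824889e-05  9.99998404e-01]].
```

```bash
sed -i 's/\[\[n,-c,0\]/[[-n,c,0]/' go.py; python3 go.py .52 .278 .2 -15
```

```text
t 0.1 shift [-1.0294 -0.2557  0.1393] turn [-9.000e-04  9.000e-04  9.713e-01] F [ 0.1  0.5 -0. ]
```

Emit:
apply_moves --rows '[-1,-0.25,0.14,0,0,0.97,-1,-1,-0.25,0.14,0,0,0.97,-1,-1,-0.25,0.14,0,0,0.97,-1,-1,-0.25,0.14,0,0,0.97,-1,-1,-0.25,0.14,0,0,0.97,-1]'

```text
time: 0.72
tcp_pos: [0.4236, 0.3368, 0.2137]
eef_rot: [[-0.315, 0.949, -0.0], [0.949, 0.315, -0.0], [0.0, -0.0, -1.0]]
wrist_force: [1.6, 0.9, 0.4]
grip_width: 1.005
grip_force: 0.0
```

```bash
python3 go.py .52 .278 .2 -15
```

```text
t 0.725 shift [-0.2154  0.1825  0.0341] turn [-3.000e-04  0.000e+00  3.707e-01] F [1.6 0.9 0.4]
```

Emit:
apply_moves --rows '[-0.21,0.18,0.034,0,0,0.37,-1,-0.21,0.18,0.034,0,0,0.37,-1,-0.21,0.18,0.034,0,0,0.37,-1,-0.21,0.18,0.034,0,0,0.37,-1]'

```text
time: 1.23
tcp_pos: [0.5175, 0.2809, 0.1998]
eef_rot: [[0.252, 0.968, -0.001], [0.968, -0.252, -0.001], [-0.001, -0.001, -1.0]]
wrist_force: [-0.1, 0.6, -0.3]
grip_width: 1.005
grip_force: 0.0
```

```bash
python3 - <<'E'
from h import *
s=env.observe();p,d=env.grab_frame("wrist");print(s["time"],s["tcp_pos"],s["eef_rot"])
np.savez("w1.npz",p=p,d=d,tcp_pos=s["tcp_pos"],eef_rot=s["eef_rot"]);cv2.imwrite("pics/w1.png",p)
X,uv=pts("wrist",np.ones(d.shape,bool),d,s)
t=(X[:,2]>.026)&(X[:,2]<.06)&(abs(X[:,0]-.52)<.12)&(abs(X[:,1]-.278)<.09)
m=np.zeros(d.shape,np.uint8);m[uv[t][:,1],uv[t][:,0]]=255
n,l,st,c=cv2.connectedComponentsWithStats(m)
img={(a,b):x for (a,b),x in zip(map(tuple,uv),X)}
for i in range(1,n):
    if st[i,4]>60:
        v,u=np.nonzero(l==i);Q=np.array([img[k] for k in zip(u,v)])
        T=Q[Q[:,2]>Q[:,2].max()-.008]
        print(st[i],np.round(T.mean(0),4),"zmax",np.percentile(Q[:,2],98),"rect",cv2.minAreaRect((Q[:,:2]*1000).astype(np.float32)))
E
```

```text
1.225 [0.51747774 0.28094041 0.19984974] [[ 2.52083482e-01  9.67704369e-01 -1.47379176e-03]
 [ 9.67704986e-01 -2.52084614e-01 -6.37662817e-04]
 [-9.88589323e-04 -1.26545137e-03 -9.99998711e-01]]
[267 172  16  46 693] [0.5112 0.2817 0.048 ] zmax 0.05052105831296439 rect ((511.1871032714844, 280.8150634765625), (40.887245178222656, 12.980643272399902), 74.81372833251953)
[326 172  20  46 795] [0.5632 0.2674 0.0479] zmax 0.05032376787081101 rect ((563.3099365234375, 266.91558837890625), (40.28760528564453, 13.28586483001709), 74.84315490722656)
[207 175  17  37 530] [0.4595 0.2956 0.0404] zmax 0.04288366229067342 rect ((459.26141357421875, 295.144287109375), (33.141624450683594, 11.314169883728027), 74.98301696777344)
```

View pics/w1.png

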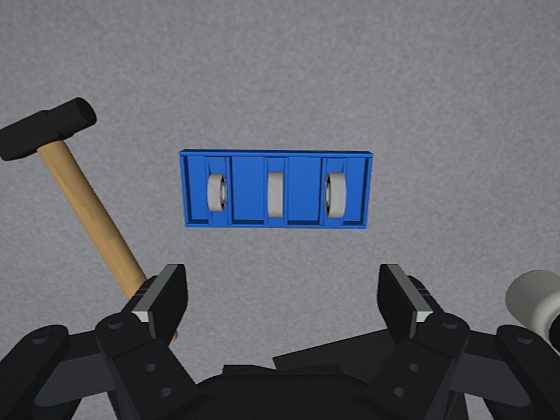

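The wrist view shows the small bearing at (217,192) and the two larger ones at (275,194) and (337,195). The right one is the easiest to reach, so I take it first.

```bash
python3 go.py .5633 .2672 .10 -15.2 .5633 .2672 .051 -15.2
```

```text
t 1.275 shift [-0.0052  0.1211  0.2501] turn [-0.0007  0.0005  0.0076] F [-0.7  0.9  0.1]
t 1.275 shift [-0.0051  0.1212  0.3726] turn [-0.0007  0.0005  0.0076] F [-0.7  0.9  0.1]
```

Emit:
apply_moves --rows '[-0.005,0.121,0.22,0,0,0.007,0,-0.005,0.121,0.22,0,0,0.007,0,-0.005,0.121,0.22,0,0,0.007,0,-0.005,0.121,0.3,0,0,0.007,0,-0.005,0.121,0.37,0,0,0.007,0]'

```text
time: 1.9
tcp_pos: [0.5638, 0.2689, 0.054]
eef_rot: [[0.26, 0.966, 0.002], [0.966, -0.26, 0.001], [0.002, 0.002, -1.0]]
wrist_force: [-0.4, -0.3, -0.5]
grip_width: 0.501
grip_force: 0.0
```

Emit:
apply_moves --rows '[0,0,0,0,0,0,1,0,0,0,0,0,0,1,0,0,0,0,0,0,1]' --squeeze 40

```text
time: 2.28
tcp_pos: [0.5646, 0.2684, 0.0546]
eef_rot: [[0.262, 0.965, 0.003], [0.965, -0.262, 0.001], [0.002, 0.002, -1.0]]
wrist_force: [0.0, 0.8, -1.2]
grip_width: 0.141
grip_force: 41.8
```

```bash
python3 go.py .55 .0 .049 -20; python3 -c "
from h import *;s=env.observe();print(s['tcp_pos'],s['grip_width'],s['grip_force'])"
```

```text
t 2.275 shift [-0.6572  0.1403  0.0129] turn [ 0.0013 -0.0014  0.0536] F [ 0.   0.8 -1.2]
[0.56463795 0.26840243 0.05458589] 0.14124116095265213 41.801496148109436
```

Emit:
apply_moves --rows '[0,0,-0.12,0,0,0,1,0,0,-0.2,0,0,0,1,-0.1,0,-0.2,0,0,0.05,1,-0.66,0.14,-0.15,0,0,0.05,1,-0.66,0.14,-0.15,0,0,0.05,1]'

```text
time: 2.9
tcp_pos: [0.5512, 0.1034, 0.1233]
eef_rot: [[0.336, 0.942, 0.003], [0.942, -0.336, 0.0], [0.001, 0.003, -1.0]]
wrist_force: [1.0, -0.6, -1.6]
grip_width: 0.142
grip_force: 41.9
```

```bash
python3 go.py .55 .0 .051 -20
```

```text
t 2.9 shift [-0.2448  0.0834  0.1806] turn [ 0.0018 -0.0009  0.0042] F [ 1.  -0.6 -1.6]
```

Emit:
apply_moves --rows '[-0.245,0.083,0,0,0,0.004,1,-0.245,0.083,0.06,0,0,0.004,1,-0.245,0.083,0.14,0,0,0.004,1,-0.245,0.083,0.16,0,0,0.004,1,-0.245,0.083,0.16,0,0,0.004,1]'

```text
time: 3.52
tcp_pos: [0.5489, 0.0014, 0.0583]
eef_rot: [[0.343, 0.939, -0.0], [0.939, -0.343, 0.0], [0.0, -0.0, -1.0]]
wrist_force: [-0.3, -0.3, -1.4]
grip_width: 0.142
grip_force: 41.8
```

```bash
python3 go.py .55 .0 .051 -20;python3 -c "
from h import *;s=env.observe();print(s['tcp_pos'],s['grip_width'],s['wrist_force'])"
```

```text
t 3.525 shift [-0.0024  0.0037  0.0182] turn [-0.     -0.0001 -0.0004] F [-0.3 -0.3 -1.4]
[0.54893979 0.00142504 0.05829494] 0.1416093432695516 [-0.25978637 -0.28770188 -1.39637243]
```

Emit:
apply_moves --rows '[0,0,0.01,0,0,0,1,0,0,0.015,0,0,0,1,0,0,0.019,0,0,0,1,0,0,0.019,0,0,0,1]'

```text
time: 4.03
tcp_pos: [0.5488, 0.0012, 0.0503]
eef_rot: [[0.343, 0.939, 0.0], [0.939, -0.343, -0.0], [-0.0, 0.0, -1.0]]
wrist_force: [0.5, -0.1, -0.7]
grip_width: 0.139
grip_force: 41.8
```

Emit:
apply_moves --rows '[0,0,0.004,0,0,0,1,0,0,0.004,0,0,0,1]'

```text
time: 4.28
tcp_pos: [0.549, 0.0011, 0.0499]
eef_rot: [[0.343, 0.939, 0.001], [0.939, -0.343, 0.0], [0.001, 0.001, -1.0]]
wrist_force: [-1.6, -0.9, 8.5]
grip_width: 0.137
grip_force: 43.1
```

Emit:
apply_moves --rows '[0,0,-0.002,0,0,0,-1,0,0,-0.002,0,0,0,-1,0,0,-0.002,0,0,0,-1,0,0,-0.002,0,0,0,-1,0,0,-0.002,0,0,0,-1]'

```text
time: 4.9
tcp_pos: [0.5488, 0.001, 0.0493]
eef_rot: [[0.343, 0.939, -0.0], [0.939, -0.343, -0.0], [-0.0, -0.0, -1.0]]
wrist_force: [-0.3, -0.9, -0.1]
grip_width: 1.004
grip_force: 0.0
```

Emit:
apply_moves --rows '[0,0.06,0,0,0,0,-1,0,0.085,0,0,0,0,-1,0,0.1,0,0,0,0,-1,0,0.115,0,0,0,0,-1,0,0.13,0,0,0,0,-1]'

```text
time: 5.52
tcp_pos: [0.5975, -0.0169, 0.0494]
eef_rot: [[0.343, 0.939, -0.001], [0.939, -0.343, 0.0], [-0.0, -0.001, -1.0]]
wrist_force: [-0.3, -0.5, -0.1]
grip_width: 0.999
grip_force: 0.0
```

Emit:
apply_moves --rows '[0,0.005,0,0,0,0,-1,0,-0.03,-0.1,0,0,0,-1,0,-0.06,-0.25,0,0,0,-1,0,-0.06,-0.3,0,0,0,-1,0,-0.06,-0.3,0,0,0,-1]'

```text
time: 6.15
tcp_pos: [0.5764, -0.0085, 0.1716]
eef_rot: [[0.343, 0.939, 0.005], [0.939, -0.343, -0.0], [0.002, 0.004, -1.0]]
wrist_force: [-0.1, 0.1, -0.6]
grip_width: 0.999
grip_force: 0.0
```

```bash
cat > flat.py <<'E'
from h import *
import sys
s=env.observe();p,d=env.grab_frame("wrist");cv2.imwrite(f"pics/{sys.argv[1]}.png",p);np.savez(sys.argv[1]+".npz",p=p,d=d,**{k:s[k] for k in("tcp_pos","eef_rot")})
print(s["time"],s["tcp_pos"],s["grip_width"])
X,uv=pts("wrist",np.ones(d.shape,bool),d,s)
t=(X[:,2]>.010)&(X[:,2]<.06)&(abs(X[:,0]-.565)<.1)&(abs(X[:,1]+.004)<.085)
m=np.zeros(d.shape,np.uint8);m[uv[t][:,1],uv[t][:,0]]=255
n,l,st,c=cv2.connectedComponentsWithStats(m)
I=np.full(d.shape+(3,),np.nan);I[uv[:,1],uv[:,0]]=X
for i in range(1,n):
    if st[i,4]>100:
        Q=I[l==i];(cx,cy),r=cv2.minEnclosingCircle((Q[:,:2]*1000).astype(np.float32));print(st[i],cx,cy,r,np.percentile(Q[:,2],[5,50,95]))
E
python3 flat.py w2
```

```text
6.15 [ 0.57643516 -0.00854168  0.17156742] 0.9992343997831
[ 256  175   48   48 1609] 574.811767578125 -10.78218936920166 21.154094696044922 [0.01443075 0.01605917 0.01735162]
```

View pics/w2.png

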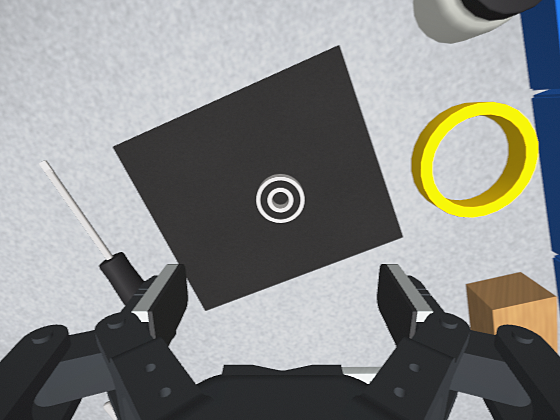

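The bearing lies flat on the mat at about pixel (280,200). Next I take it round its rim.

```bash
python3 go.py .5748 -.0108 .029 -20
```

```text
t 6.2 shift [-5.800e-03  3.000e-04  3.519e-01] turn [ 0.0007 -0.0003 -0.0009] F [-0.2 -0.5 -1. ]
```

Emit:
apply_moves --rows '[-0.006,0,0.15,0,0,0,-0.3,-0.006,0,0.28,0,0,0,-0.3,-0.006,0,0.34,0,0,0,-0.3,-0.006,0,0.352,0,0,0,-0.3,-0.006,0,0.352,0,0,0,-0.3]'

```text
time: 6.82
tcp_pos: [0.5739, -0.0109, 0.0281]
eef_rot: [[0.343, 0.939, -0.001], [0.939, -0.343, 0.0], [-0.0, -0.001, -1.0]]
wrist_force: [0.6, -0.6, -0.1]
grip_width: 0.65
grip_force: 0.0
```

Emit:
apply_moves --rows '[0,0,0,0,0,0,1,0,0,0,0,0,0,1,0,0,0,0,0,0,1]' --squeeze 40

```text
time: 7.2
tcp_pos: [0.5754, -0.0109, 0.0299]
eef_rot: [[0.343, 0.939, 0.003], [0.939, -0.343, -0.0], [0.001, 0.003, -1.0]]
wrist_force: [-1.1, -0.2, 5.0]
grip_width: 0.465
grip_force: 40.9
```

```bash
python3 go.py .56 -.25 .22 -20;python3 -c "
from h import *;s=env.observe();print(s['tcp_pos'],s['grip_width'],s['wrist_force'])"
```

```text
t 7.2 shift [-0.5743  0.1702 -0.4753] turn [ 0.0016 -0.0006 -0.0009] F [-1.1 -0.2  5. ]
[ 0.57543648 -0.01088659  0.02991968] 0.4651697532668962 [-1.09645024 -0.2100994   4.95062346]
```

Emit:
apply_moves --rows '[0,0,-0.12,0,0,0,1,0,0,-0.28,0,0,0,1,0,0,-0.43,0,0,0,1,0,0,-0.57,0,0,0,1,-0.15,0.05,-0.62,0,0,0,1]'

```text
time: 7.82
tcp_pos: [0.5748, -0.0683, 0.2802]
eef_rot: [[0.337, 0.941, 0.008], [0.941, -0.337, 0.0], [0.003, 0.007, -1.0]]
wrist_force: [0.9, -1.7, -1.3]
grip_width: 0.468
grip_force: 40.9
```

```bash
python3 go.py .575 -.34 .28 -20;python3 -c "
from h import *;s=env.observe();print(s['tcp_pos'],s['grip_width'],s['wrist_force'])"
```

```text
t 7.825 shift [-6.394e-01  2.296e-01  5.000e-04] turn [ 0.0048 -0.0019  0.0032] F [ 0.9 -1.7 -1.3]
[ 0.57478754 -0.06826058  0.28023583] 0.46838010860188 [ 0.92442415 -1.66036603 -1.34721651]
```

Emit:
apply_moves --rows '[-0.15,0.05,0,0,0,0,1,-0.3,0.11,0,0,0,0,1,-0.45,0.165,0,0,0,0,1,-0.64,0.23,0,0,0,0,1,-0.64,0.23,0,0,0,0,1]'

```text
time: 8.45
tcp_pos: [0.5702, -0.346, 0.2748]
eef_rot: [[0.347, 0.938, -0.001], [0.938, -0.347, -0.0], [-0.001, -0.0, -1.0]]
wrist_force: [-1.1, -0.1, -0.8]
grip_width: 0.465
grip_force: 40.9
```

Emit:
apply_moves --rows '[0,0,0,0,0,0,1,0,0,0,0,0,0,1]'

```text
time: 8.7
tcp_pos: [0.5711, -0.3409, 0.2755]
eef_rot: [[0.342, 0.94, -0.0], [0.94, -0.342, 0.001], [0.001, -0.001, -1.0]]
wrist_force: [-0.7, 0.6, -0.7]
grip_width: 0.468
grip_force: 40.9
```

```bash
python3 - <<'E'
from h import *
s=env.observe();p,d=env.grab_frame("wrist");print(s["time"],s["tcp_pos"],s["grip_width"])
np.savez("w3.npz",p=p,d=d,tcp_pos=s["tcp_pos"],eef_rot=s["eef_rot"]);cv2.imwrite("pics/w3.png",p)
X,uv=pts("wrist",np.ones(d.shape,bool),d,s)
t=(X[:,2]>.114)&(X[:,2]<.14)&(abs(X[:,0]-.594)<.08)&(abs(X[:,1]+.286)<.08)
m=np.zeros(d.shape,np.uint8);m[uv[t][:,1],uv[t][:,0]]=255
n,l,st,c=cv2.connectedComponentsWithStats(m)
I=np.full(d.shape+(3,),np.nan);I[uv[:,1],uv[:,0]]=X
for i in range(1,n):
    if st[i,4]>20:
        Q=I[l==i];T=Q[Q[:,2]>np.percentile(Q[:,2],98)-.004];print(st[i],np.round(c[i]),np.round(T.mean(0),4),np.round((T.min(0)+T.max(0))/2,4),np.percentile(Q[:,2],98))
E
```

```text
8.7 [ 0.57111846 -0.34092057  0.27550173] 0.4683308445368956
[ 267   53   34   52 1323] [283.  78.] [ 0.6061 -0.2499  0.1284] [ 0.6061 -0.2498  0.1284] 0.12973482651701965
[256  94  14  14 144] [262. 100.] [ 0.5845 -0.2611  0.13  ] [ 0.5843 -0.261   0.1304] 0.13166482904047164
[298  94  13  13 140] [304. 100.] [ 0.6154 -0.2722  0.1302] [ 0.6155 -0.2721  0.1307] 0.13240972735083523
[258 147  12  14 137] [264. 154.] [ 0.5704 -0.3004  0.1302] [ 0.5705 -0.3006  0.1302] 0.13206301495478326
[297 147  13  14 140] [303. 154.] [ 0.601  -0.3117  0.1301] [ 0.6011 -0.3119  0.1304] 0.13205182280561165
[ 268  149   32   46 1070] [283. 172.] [ 0.5795 -0.3227  0.1283] [ 0.5793 -0.3228  0.128 ] 0.1296229358930929
```

View pics/w3.png

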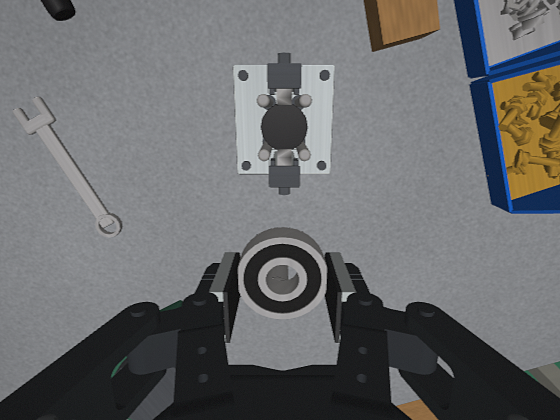

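The view shows the magazine head-on: rods at (262,100), (304,100), (264,154) and (303,154), with the follower at (284,127). The bearing is held at about (282,280). I measure its offset in the grip with the same camera.

```bash
cat > held.py <<'E'
from h import *
import sys
f=np.load(sys.argv[1]);s=dict(tcp_pos=f["tcp_pos"],eef_rot=f["eef_rot"]);d=f["d"]
X,uv=pts("wrist",np.ones(d.shape,bool),d,s)
L=(X-s["tcp_pos"])@s["eef_rot"]
k=(np.hypot(L[:,0],L[:,1])<.019)&(L[:,2]>0)&(L[:,2]<.03)
Q=L[k];z=np.median(Q[:,2]);k2=abs(Q[:,2]-z)<.003;Q=Q[k2]
A=np.c_[Q[:,:2],np.ones(len(Q))];c=np.linalg.lstsq(A,Q[:,2],rcond=None)[0];print("face z",z,"slopes deg",np.degrees(c[:2]))
m=np.zeros(d.shape,np.uint8);w=uv[k][k2];m[w[:,1],w[:,0]]=255
n,l,st,ce=cv2.connectedComponentsWithStats(255-m)
cy,cx=0,0
u0=ce_=proj("wrist",s["tcp_pos"]+s["eef_rot"]@[0,0,z],s)[0];i=l[int(u0[1]),int(u0[0])]
hole=(l==i).astype(np.uint8);cs=max(cv2.findContours(hole,cv2.RETR_EXTERNAL,cv2.CHAIN_APPROX_NONE)[0],key=len)[:,0]
o,dr=ray("wrist",cs,s);lo=(o-s["tcp_pos"])@s["eef_rot"];ld=dr@s["eef_rot"];B=lo+ld*((z-lo[2])/ld[:,2])[:,None]
print("bore",cv2.minEnclosingCircle((B[:,:2]*1000).astype(np.float32)),st[i])
# outer rim where visible: face-plane points in strip |y|<17
k=(abs(L[:,1])<.012)&(abs(L[:,0])<.03)&(abs(L[:,2]-z)<.003);Q=L[k]
c=np.linalg.lstsq(np.c_[2*Q[:,:2],np.ones(len(Q))],(Q[:,:2]**2).sum(1),rcond=None)[0]
x=Q[abs(Q[:,1])<.003][:,0];print("rim x",x.min(),x.max())
E
python3 held.py w3.npz
```

```text
face z 0.014063753566873857 slopes deg [0.0479759  0.29868125]
bore ((0.8155182600021362, 0.48223671317100525), 7.163171768188477) [266 265  32  26 635]
rim x -0.020560979977665397 0.021439261373019772
```

```bash
python3 go.py .5921 -.2867 .175 -20
```

```text
t 8.75 shift [0.1444 0.0031 0.2517] turn [-0.0004 -0.0004  0.0003] F [-0.3 -0.4  0.9]
```

Emit:
apply_moves --rows '[0.144,0.003,0.12,0,0,0,1,0.144,0.003,0.22,0,0,0,1,0.144,0.003,0.25,0,0,0,1,0.144,0.003,0.25,0,0,0,1,0.144,0.003,0.25,0,0,0,1]'

```text
time: 9.38
tcp_pos: [0.5932, -0.2897, 0.1779]
eef_rot: [[0.344, 0.939, 0.004], [0.939, -0.344, -0.002], [-0.001, 0.004, -1.0]]
wrist_force: [0.3, -0.4, -0.4]
grip_width: 0.468
grip_force: 40.8
```

```bash
python3 go.py .5921 -.2867 .160 -20 .5921 -.2867 .145 -20
```

```text
t 9.375 shift [ 0.0062 -0.0053  0.0448] turn [ 0.0025  0.0004 -0.0012] F [ 0.3 -0.4 -0.4]
t 9.375 shift [ 0.0063 -0.0055  0.0823] turn [ 0.0025  0.0004 -0.0012] F [ 0.3 -0.4 -0.4]
```

Emit:
apply_moves --rows '[0,0,0,0,0,0,1,0,0,0,0,0,0,1]'

```text
time: 9.62
tcp_pos: [0.5924, -0.2895, 0.1767]
eef_rot: [[0.344, 0.939, 0.002], [0.939, -0.344, -0.001], [-0.0, 0.002, -1.0]]
wrist_force: [-0.7, 0.1, -0.7]
grip_width: 0.471
grip_force: 40.8
```

```bash
python3 go.py .5921 -.2867 .160 -20 .5921 -.2867 .145 -20
```

```text
t 9.625 shift [ 0.0063 -0.0032  0.0418] turn [ 0.0013  0.0001 -0.0014] F [-0.7  0.1 -0.7]
t 9.625 shift [ 0.0063 -0.0033  0.0793] turn [ 0.0013  0.0001 -0.0014] F [-0.7  0.1 -0.7]
```

Emit:
apply_moves --rows '[0.006,-0.002,0.02,0,0,0,1,0.006,-0.002,0.04,0,0,0,1,0.006,-0.002,0.04,0,0,0,1,0.006,-0.002,0.04,0,0,0,1]'

```text
time: 10.12
tcp_pos: [0.5919, -0.2862, 0.1592]
eef_rot: [[0.343, 0.939, -0.0], [0.939, -0.343, 0.0], [0.0, -0.001, -1.0]]
wrist_force: [-0.5, 0.1, -0.9]
grip_width: 0.469
grip_force: 40.8
```

```bash
python3 go.py .5921 -.2867 .160 -20 .5921 -.2867 .145 -20
```

```text
t 10.125 shift [-0.001   0.0008 -0.0019] turn [-0.0003 -0.     -0.0009] F [-0.5  0.1 -0.9]
t 10.125 shift [-0.001   0.0008  0.0356] turn [-0.0003 -0.     -0.0009] F [-0.5  0.1 -0.9]
```

Within half a millimetre. Now I lower it gently into the mouth.

Emit:
apply_moves --rows '[-0.001,0.001,0.012,0,0,0,1,-0.001,0.001,0.022,0,0,0,1,-0.001,0.001,0.03,0,0,0,1,-0.001,0.001,0.03,0,0,0,1]'

```text
time: 10.62
tcp_pos: [0.592, -0.2867, 0.1471]
eef_rot: [[0.343, 0.939, -0.001], [0.939, -0.343, 0.0], [0.0, -0.001, -1.0]]
wrist_force: [-0.5, -0.0, 0.1]
grip_width: 0.472
grip_force: 40.8
```

Emit:
apply_moves --rows '[0,0,0.004,0,0,0,1,0,0,0.008,0,0,0,1,0,0,0.008,0,0,0,1]'

```text
time: 11.0
tcp_pos: [0.5927, -0.2866, 0.1448]
eef_rot: [[0.343, 0.939, 0.001], [0.939, -0.343, 0.0], [0.001, 0.001, -1.0]]
wrist_force: [0.9, 1.4, 2.3]
grip_width: 0.471
grip_force: 41.1
```

Emit:
apply_moves --rows '[0,0,0,0,0,0,-0.4,0,0,0,0,0,0,-0.4,0,0,-0.06,0,0,0,-0.4,0,0,-0.13,0,0,0,-0.4,0,0,-0.15,0,0,0,0.3]'

```text
time: 11.62
tcp_pos: [0.5933, -0.2874, 0.2062]
eef_rot: [[0.343, 0.939, 0.003], [0.939, -0.343, -0.002], [-0.001, 0.003, -1.0]]
wrist_force: [-0.3, -0.4, -0.1]
grip_width: 0.504
grip_force: 0.0
```

Emit:
apply_moves --rows '[0,0,0,0,0,0,1,0,0,0,0,0,0,1,0,0,0,0,0,0,1]'

```text
time: 12.0
tcp_pos: [0.5917, -0.2865, 0.203]
eef_rot: [[0.343, 0.939, -0.002], [0.939, -0.343, 0.001], [0.0, -0.002, -1.0]]
wrist_force: [-0.4, -0.3, 0.0]
grip_width: 0.004
grip_force: 0.0
```

```bash
cat > top.py <<'E'
from h import *
import sys
s=env.observe();p,d=env.grab_frame("wrist");print(s["time"],s["tcp_pos"],s["grip_width"])
cv2.imwrite(f"pics/{sys.argv[1]}.png",p)
X,uv=pts("wrist",np.ones(d.shape,bool),d,s)
r=np.hypot(X[:,0]-.5928,X[:,1]+.2863);k=(r<.016)&(r>.009)&(X[:,2]<.14)
Q=X[k]-[.5928,-.2863,0];c=np.linalg.lstsq(np.c_[Q[:,:2],np.ones(len(Q))],Q[:,2],rcond=None)[0];print(len(Q),"top z",np.median(Q[:,2]),"tilt",np.degrees(c[:2]))
E
python3 top.py w4; python3 go.py .5928 -.2863 .16 -20
```

```text
12.0 [ 0.59165372 -0.28646485  0.20297854] 0.0039876440103422854
1405 top z 0.1313364369096402 tilt [-3.35969292 -8.84512545]
t 12.05 shift [0.0014 0.0024 0.108 ] turn [-0.0012 -0.0001 -0.0009] F [-0.4 -0.8  0.3]
```

View pics/w4.png

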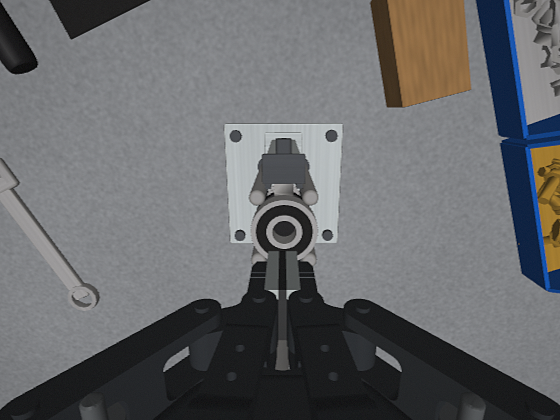

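The bearing sits level in the mouth at about (284,232), below the closed pads. Next I press it down on its upper face.

Emit:
apply_moves --rows '[0.001,0.002,0.06,0,0,0,1,0.001,0.002,0.1,0,0,0,1,0.001,0.002,0.113,0,0,0,1,0.001,0.002,0.123,0,0,0,1,0.001,0.002,0.133,0,0,0,1]'

```text
time: 12.68
tcp_pos: [0.5936, -0.2867, 0.154]
eef_rot: [[0.343, 0.939, 0.002], [0.939, -0.343, -0.001], [0.0, 0.002, -1.0]]
wrist_force: [-6.3, 3.4, 19.4]
grip_width: -0.002
grip_force: 9.6
```

Emit:
apply_moves --rows '[0,0,0.01,0,0,0,1,0,0,0.02,0,0,0,1,0,0,0.03,0,0,0,1,0,0,0.035,0,0,0,1,0,0,0.035,0,0,0,1]'

```text
time: 13.3
tcp_pos: [0.5945, -0.2873, 0.1401]
eef_rot: [[0.343, 0.939, 0.004], [0.939, -0.343, -0.002], [-0.0, 0.005, -1.0]]
wrist_force: [-1.4, 0.4, 8.5]
grip_width: 0.004
grip_force: 4.1
```

Emit:
apply_moves --rows '[-0.002,-0.003,0.008,0,0,0,1,-0.002,-0.003,0.016,0,0,0,1,-0.002,-0.003,0.022,0,0,0,1,-0.002,-0.003,0.022,0,0,0,1]'

```text
time: 13.8
tcp_pos: [0.5944, -0.2873, 0.1314]
eef_rot: [[0.343, 0.939, 0.007], [0.939, -0.343, -0.001], [0.001, 0.007, -1.0]]
wrist_force: [0.6, 1.5, 6.8]
grip_width: -0.006
grip_force: 3.5
```

Emit:
apply_moves --rows '[0,0,-0.05,0,0,0,1,0,0,-0.12,0,0,0,1,-0.05,0,-0.25,0,0,0,0,-0.15,0,-0.35,0,0,0,0,-0.15,0,-0.35,0,0,0,0]'

```text
time: 14.42
tcp_pos: [0.5724, -0.347, 0.2735]
eef_rot: [[0.346, 0.938, 0.008], [0.938, -0.346, -0.006], [-0.003, 0.01, -1.0]]
wrist_force: [-0.5, 0.1, 0.5]
grip_width: 0.499
grip_force: 0.0
```

```bash
python3 top.py w5; python3 go.py .5112 .2812 .12 -15.2
```

```text
14.425 [ 0.57237273 -0.34695892  0.27347051] 0.49897175437963326
831 top z 0.11202698095573987 tilt [-0.09929945 -0.45343156]
t 14.475 shift [ 1.4174 -0.685   0.3723] turn [ 0.0033  0.0007 -0.0556] F [ 0.   0.5 -0.6]
```

View pics/w5.png

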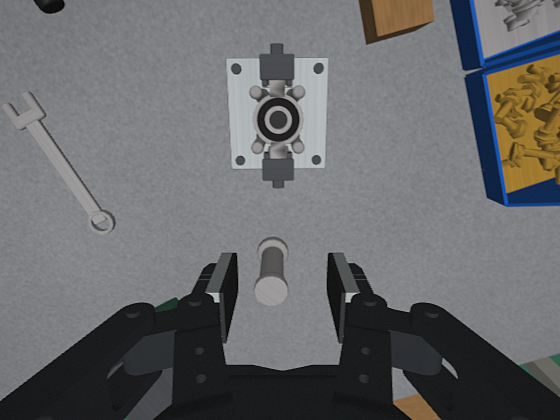

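The first bearing is held: level, top at 112 mm, with the lips over it at (278,120). Now the second one.

Emit:
apply_moves --rows '[0.14,-0.07,0,0,0,0,0,0.28,-0.14,0,0,0,0,0,0.42,-0.2,0,0,0,-0.02,0,0.56,-0.27,0,0,0,-0.03,0,0.7,-0.34,0,0,0,-0.055,0]'

```text
time: 15.1
tcp_pos: [0.5383, -0.0311, 0.267]
eef_rot: [[0.259, 0.966, -0.002], [0.966, -0.259, 0.001], [0.0, -0.002, -1.0]]
wrist_force: [-0.2, -0.6, 0.3]
grip_width: 0.497
grip_force: 0.0
```

```bash
python3 go.py .5112 .2812 .12 -15.2
```

```text
t 15.1 shift [ 0.7364 -0.2671  0.3681] turn [-0.0013 -0.0001  0.002 ] F [-0.2 -0.6  0.3]
```

Emit:
apply_moves --rows '[0.15,-0.05,0,0,0,0,0,0.3,-0.11,0.05,0,0,0,0,0.45,-0.16,0.15,0,0,0,0,0.6,-0.22,0.25,0,0,0,0,0.736,-0.267,0.34,0,0,0,0]'

```text
time: 15.72
tcp_pos: [0.5141, 0.2491, 0.1497]
eef_rot: [[0.26, 0.966, -0.002], [0.966, -0.26, -0.0], [-0.001, -0.001, -1.0]]
wrist_force: [0.6, -0.4, 0.1]
grip_width: 0.499
grip_force: 0.0
```

Emit:
apply_moves --rows '[0,0,0,0,0,0,0,0,0,0,0,0,0,0]'

```text
time: 15.98
tcp_pos: [0.5147, 0.2471, 0.151]
eef_rot: [[0.26, 0.966, -0.002], [0.966, -0.26, -0.001], [-0.002, -0.002, -1.0]]
wrist_force: [-0.3, 0.0, 0.4]
grip_width: 0.5
grip_force: 0.0
```

```bash
python3 go.py .5112 .2812 .08 -15.2 .5112 .2812 .053 -15.2
```

```text
t 15.975 shift [ 0.0804 -0.0305  0.1773] turn [-0.001   0.0011  0.0016] F [-0.3  0.   0.4]
t 15.975 shift [ 0.0805 -0.0304  0.2448] turn [-0.001   0.0011  0.0016] F [-0.3  0.   0.4]
```

Emit:
apply_moves --rows '[0.08,-0.03,0.08,0,0,0,0,0.08,-0.03,0.14,0,0,0,0,0.08,-0.03,0.14,0,0,0,0,0.08,-0.03,0.14,0,0,0,0]'

```text
time: 16.48
tcp_pos: [0.5136, 0.2803, 0.0971]
eef_rot: [[0.263, 0.965, 0.002], [0.965, -0.263, 0.001], [0.001, 0.001, -1.0]]
wrist_force: [-0.5, -0.1, 0.5]
grip_width: 0.5
grip_force: 0.0
```

```bash
python3 go.py .5112 .2812 .053 -15.2
```

```text
t 16.475 shift [ 0.0005 -0.0065  0.1103] turn [ 0.0008 -0.0007 -0.0003] F [-0.5 -0.1  0.5]
```

Emit:
apply_moves --rows '[0,-0.005,0.05,0,0,0,0,0,-0.005,0.09,0,0,0,0,0,-0.005,0.11,0,0,0,0,0,-0.005,0.11,0,0,0,0]'

```text
time: 16.98
tcp_pos: [0.5105, 0.2812, 0.0514]
eef_rot: [[0.261, 0.965, -0.001], [0.965, -0.261, -0.0], [-0.001, -0.001, -1.0]]
wrist_force: [-0.2, 0.0, -0.1]
grip_width: 0.497
grip_force: 0.0
```

Emit:
apply_moves --rows '[0,0,0,0,0,0,1,0,0,0,0,0,0,1,0,0,0,0,0,0,1]' --squeeze 40

```text
time: 17.35
tcp_pos: [0.5113, 0.2818, 0.0525]
eef_rot: [[0.261, 0.965, 0.001], [0.965, -0.261, 0.001], [0.001, 0.001, -1.0]]
wrist_force: [-1.0, -0.1, 2.5]
grip_width: 0.141
grip_force: 40.9
```

```bash
python3 go.py .55 .0 .07 -20
```

```text
t 17.35 shift [-0.6548  0.2774 -0.0441] turn [ 0.0007 -0.0006  0.0541] F [-1.  -0.1  2.5]
```

Emit:
apply_moves --rows '[0,0,-0.12,0,0,0,1,0,0,-0.22,0,0,0,1,-0.15,0.06,-0.22,0,0,0.05,1,-0.3,0.12,-0.2,0,0,0.05,1,-0.45,0.18,-0.18,0,0,0.054,1]'

```text
time: 17.98
tcp_pos: [0.5326, 0.0948, 0.1249]
eef_rot: [[0.341, 0.94, 0.001], [0.94, -0.341, 0.0], [0.0, 0.001, -1.0]]
wrist_force: [1.0, 0.3, -1.0]
grip_width: 0.138
grip_force: 41.0
```

```bash
python3 go.py .55 .0 .06 -20
```

```text
t 17.975 shift [-0.208   0.1215  0.1622] turn [ 0.0007 -0.0003  0.0007] F [ 1.   0.3 -1. ]
```

Emit:
apply_moves --rows '[-0.12,0.07,0.02,0,0,0,1,-0.208,0.12,0.1,0,0,0,1,-0.208,0.12,0.15,0,0,0,1,-0.208,0.12,0.16,0,0,0,1,-0.208,0.12,0.16,0,0,0,1]'

```text
time: 18.6
tcp_pos: [0.5491, 0.002, 0.0609]
eef_rot: [[0.341, 0.94, -0.0], [0.94, -0.341, 0.0], [-0.0, -0.0, -1.0]]
wrist_force: [-0.1, -0.3, -0.6]
grip_width: 0.147
grip_force: 40.9
```

```bash
python3 go.py .55 .0 .0485 -20
```

```text
t 18.6 shift [-0.004   0.004   0.0309] turn [-0.0001  0.      0.0005] F [-0.1 -0.3 -0.6]
```

Emit:
apply_moves --rows '[0,0,0.015,0,0,0,1,0,0,0.025,0,0,0,1,0,0,0.031,0,0,0,1,0,0,0.031,0,0,0,1]'

```text
time: 19.1
tcp_pos: [0.5491, 0.0018, 0.0484]
eef_rot: [[0.342, 0.94, 0.0], [0.94, -0.342, 0.0], [0.0, 0.0, -1.0]]
wrist_force: [-0.0, 0.3, -1.6]
grip_width: 0.141
grip_force: 40.9
```

Emit:
apply_moves --rows '[0,0,0.003,0,0,0,1,0,0,0.005,0,0,0,1,0,0,0.005,0,0,0,1]'

```text
time: 19.48
tcp_pos: [0.5492, 0.0017, 0.0481]
eef_rot: [[0.342, 0.94, 0.001], [0.94, -0.342, 0.0], [0.001, 0.001, -1.0]]
wrist_force: [-3.0, -0.3, 12.2]
grip_width: 0.14
grip_force: 42.9
```

Touching the mat. I release it and topple it as before.

Emit:
apply_moves --rows '[0,0,-0.003,0,0,0,-1,0,0,-0.003,0,0,0,-1,0,0,-0.003,0,0,0,-1,0,0,-0.003,0,0,0,-1,0,0,-0.003,0,0,0,-1]'

```text
time: 20.1
tcp_pos: [0.549, 0.0016, 0.0473]
eef_rot: [[0.342, 0.94, -0.0], [0.94, -0.342, -0.0], [-0.0, -0.0, -1.0]]
wrist_force: [0.2, -0.3, 0.1]
grip_width: 0.998
grip_force: 0.0
```

Emit:
apply_moves --rows '[0,0.06,0,0,0,0,-1,0,0.085,0,0,0,0,-1,0,0.1,0,0,0,0,-1,0,0.115,0,0,0,0,-1,0,0.13,0,0,0,0,-1]'

```text
time: 20.72
tcp_pos: [0.5978, -0.0162, 0.0474]
eef_rot: [[0.342, 0.94, -0.001], [0.94, -0.342, 0.0], [-0.0, -0.001, -1.0]]
wrist_force: [-0.2, -0.3, -0.8]
grip_width: 0.995
grip_force: 0.0
```

Emit:
apply_moves --rows '[0,0.005,0,0,0,0,-1,0,-0.03,-0.1,0,0,0,-1,0,-0.06,-0.25,0,0,0,-1,0,-0.06,-0.3,0,0,0,-1,0,-0.06,-0.3,0,0,0,-1]'

```text
time: 21.35
tcp_pos: [0.5767, -0.0079, 0.1696]
eef_rot: [[0.342, 0.94, 0.005], [0.94, -0.342, -0.0], [0.002, 0.004, -1.0]]
wrist_force: [1.1, 0.5, -0.3]
grip_width: 1.002
grip_force: 0.0
```

```bash
python3 flat.py w6; python3 go.py .5748 -.0108 .029 -20
```

```text
21.35 [ 0.57665378 -0.00785655  0.1695747 ] 1.0024170063543034
[ 256  175   48   48 1634] 575.1513061523438 -9.406696319580078 21.129314422607422 [0.01443587 0.01607661 0.01732142]
t 21.4 shift [-7.60e-03  2.00e-04  3.47e-01] turn [ 0.0008 -0.0003  0.0001] F [ 0.4 -0.   0.2]
```

Emit:
apply_moves --rows '[-0.004,0,0.15,0,0,0,-0.3,-0.004,0,0.28,0,0,0,-0.3,-0.004,0,0.33,0,0,0,-0.3,-0.004,0,0.344,0,0,0,-0.3,-0.004,0,0.344,0,0,0,-0.3]'

```text
time: 22.02
tcp_pos: [0.5743, -0.0094, 0.0291]
eef_rot: [[0.342, 0.94, -0.002], [0.94, -0.342, 0.0], [-0.001, -0.002, -1.0]]
wrist_force: [1.1, 0.4, -0.0]
grip_width: 0.649
grip_force: 0.0
```

Emit:
apply_moves --rows '[0,0,0,0,0,0,1,0,0,0,0,0,0,1,0,0,0,0,0,0,1]' --squeeze 40

```text
time: 22.4
tcp_pos: [0.5758, -0.0095, 0.031]
eef_rot: [[0.342, 0.94, 0.002], [0.94, -0.342, -0.0], [0.001, 0.002, -1.0]]
wrist_force: [-0.5, 0.5, 4.1]
grip_width: 0.467
grip_force: 40.8
```

Emit:
apply_moves --rows '[0,0,-0.12,0,0,0,1,0,0,-0.28,0,0,0,1,0,0,-0.43,0,0,0,1,0,0,-0.57,0,0,0,1,-0.15,0.05,-0.62,0,0,0,1]'

```text
time: 23.02
tcp_pos: [0.5754, -0.0668, 0.2815]
eef_rot: [[0.336, 0.942, 0.008], [0.942, -0.336, 0.0], [0.003, 0.008, -1.0]]
wrist_force: [0.5, 0.0, -1.4]
grip_width: 0.468
grip_force: 40.8
```

```bash
python3 go.py .575 -.34 .275 -20
```

```text
t 23.025 shift [-0.6437  0.2281  0.016 ] turn [ 0.0048 -0.0019  0.0042] F [ 0.5  0.  -1.4]
```

Emit:
apply_moves --rows '[-0.14,0.05,0,0,0,0,1,-0.28,0.1,0.02,0,0,0,1,-0.42,0.15,0.1,0,0,0,1,-0.5,0.165,0.2,0,0,0,1,-0.5,0.165,0.2,0,0,0,1]'

```text
time: 23.65
tcp_pos: [0.5636, -0.2811, 0.1925]
eef_rot: [[0.346, 0.938, -0.007], [0.938, -0.346, 0.003], [0.0, -0.008, -1.0]]
wrist_force: [0.1, 0.4, -1.1]
grip_width: 0.469
grip_force: 40.8
```

Emit:
apply_moves --rows '[0,0,0,0,0,0,1,0,0,0,0,0,0,1]'

```text
time: 23.9
tcp_pos: [0.5679, -0.2788, 0.1984]
eef_rot: [[0.34, 0.94, 0.003], [0.94, -0.34, -0.001], [-0.0, 0.003, -1.0]]
wrist_force: [0.5, 0.5, -0.9]
grip_width: 0.464
grip_force: 40.8
```

```bash
python3 top.py w7 >/dev/null; python3 - <<'E'
from h import *
s=env.observe();p,d=env.grab_frame("wrist");np.savez("w7.npz",p=p,d=d,tcp_pos=s["tcp_pos"],eef_rot=s["eef_rot"])
E
python3 held.py w7.npz; python3 go.py .5921 -.2867 .170 -20
```

```text
face z 0.015101686303230125 slopes deg [-0.03459865  0.3046622 ]
bore ((0.7690140008926392, 0.4872968792915344), 7.19961404800415) [266 264  32  26 630]
rim x -0.02114792640113196 0.021206633989808897
t 24.0 shift [0.0019 0.0635 0.071 ] turn [0.0017 0.0001 0.0012] F [ 0.4  0.1 -0.7]
```

Emit:
apply_moves --rows '[0.002,0.062,0.03,0,0,0,1,0.002,0.062,0.06,0,0,0,1,0.002,0.062,0.07,0,0,0,1,0.002,0.062,0.07,0,0,0,1,0.002,0.062,0.07,0,0,0,1]'

```text
time: 24.62
tcp_pos: [0.5902, -0.2872, 0.1693]
eef_rot: [[0.342, 0.94, 0.0], [0.94, -0.342, -0.0], [-0.0, 0.001, -1.0]]
wrist_force: [-0.6, 0.8, -0.6]
grip_width: 0.466
grip_force: 40.8
```

```bash
python3 go.py .5921 -.2867 .161 -20
```

```text
t 24.625 shift [0.0028 0.0039 0.0208] turn [0.0003 0.     0.0001] F [-0.6  0.8 -0.6]
```

Emit:
apply_moves --rows '[0.003,0.004,0.01,0,0,0,1,0.003,0.004,0.02,0,0,0,1,0.003,0.004,0.02,0,0,0,1,0.003,0.004,0.02,0,0,0,1]'

```text
time: 25.12
tcp_pos: [0.5923, -0.2867, 0.1606]
eef_rot: [[0.342, 0.94, -0.0], [0.94, -0.342, 0.0], [-0.0, -0.0, -1.0]]
wrist_force: [-0.3, 0.6, -1.7]
grip_width: 0.463
grip_force: 40.8
```

```bash
python3 go.py .5921 -.2867 .147 -20
```

```text
t 25.125 shift [-0.0002 -0.0005  0.0341] turn [-0.0001  0.      0.0001] F [-0.3  0.6 -1.7]
```

Emit:
apply_moves --rows '[0,0,0.012,0,0,0,1,0,0,0.022,0,0,0,1,0,0,0.03,0,0,0,1,0,0,0.036,0,0,0,1,0,0,0.036,0,0,0,1]'

```text
time: 25.75
tcp_pos: [0.5925, -0.2864, 0.1463]
eef_rot: [[0.342, 0.94, 0.0], [0.94, -0.342, 0.001], [0.001, 0.0, -1.0]]
wrist_force: [-0.1, 1.3, -0.7]
grip_width: 0.468
grip_force: 40.9
```

Emit:
apply_moves --rows '[0,0,0,0,0,0,-0.4,0,0,0,0,0,0,-0.4,0,0,-0.06,0,0,0,-0.4,0,0,-0.13,0,0,0,-0.4,0,0,-0.15,0,0,0,0.3]'

```text
time: 26.38
tcp_pos: [0.5934, -0.2874, 0.2085]
eef_rot: [[0.342, 0.94, 0.003], [0.94, -0.342, -0.002], [-0.001, 0.004, -1.0]]
wrist_force: [0.7, 0.4, 0.1]
grip_width: 0.502
grip_force: 0.0
```

Emit:
apply_moves --rows '[0,0,0,0,0,0,1,0,0,0,0,0,0,1,0,0,0,0,0,0,1]'

```text
time: 26.75
tcp_pos: [0.5917, -0.2864, 0.205]
eef_rot: [[0.342, 0.94, -0.002], [0.94, -0.342, 0.001], [0.0, -0.002, -1.0]]
wrist_force: [0.4, -0.6, -0.4]
grip_width: 0.002
grip_force: 0.0
```

```bash
python3 top.py w8; python3 go.py .5928 -.2863 .16 -20
```

```text
26.75 [ 0.59170781 -0.28640938  0.20501698] 0.0018302827422884917
1343 top z 0.13138577860150844 tilt [ -1.63813726 -10.61477912]
t 26.8 shift [0.0012 0.0024 0.113 ] turn [-0.0012 -0.0001  0.0001] F [-0.2  0.4 -0.1]
```

View pics/w8.png

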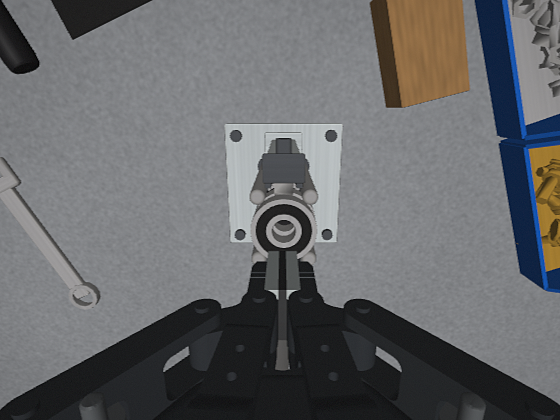

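The second bearing sits in the mouth at (284,231), just as the first did. I press it in.

Emit:
apply_moves --rows '[0,0.001,0.06,0,0,0,1,0,0.001,0.1,0,0,0,1,0,0.001,0.115,0,0,0,1,0,0.001,0.126,0,0,0,1,0,0.001,0.136,0,0,0,1]'

```text
time: 27.42
tcp_pos: [0.5933, -0.2872, 0.1544]
eef_rot: [[0.342, 0.94, 0.002], [0.94, -0.342, -0.001], [-0.0, 0.003, -1.0]]
wrist_force: [-3.1, 1.1, 15.1]
grip_width: -0.001
grip_force: 7.3
```

Emit:
apply_moves --rows '[0,0,0.01,0,0,0,1,0,0,0.02,0,0,0,1,0,0,0.03,0,0,0,1,0,0,0.037,0,0,0,1,0,0,0.037,0,0,0,1]'

```text
time: 28.05
tcp_pos: [0.5941, -0.2874, 0.1407]
eef_rot: [[0.342, 0.94, 0.005], [0.94, -0.342, -0.002], [-0.0, 0.005, -1.0]]
wrist_force: [-2.2, 1.7, 10.2]
grip_width: 0.0
grip_force: 5.3
```

Emit:
apply_moves --rows '[-0.002,-0.003,0.008,0,0,0,1,-0.002,-0.003,0.016,0,0,0,1,-0.002,-0.003,0.022,0,0,0,1,-0.002,-0.003,0.022,0,0,0,1]'

```text
time: 28.55
tcp_pos: [0.594, -0.2875, 0.1321]
eef_rot: [[0.341, 0.94, 0.007], [0.94, -0.341, -0.001], [0.001, 0.007, -1.0]]
wrist_force: [0.3, 2.1, 10.4]
grip_width: 0.001
grip_force: 5.1
```

Emit:
apply_moves --rows '[0,0,-0.05,0,0,0,1,0,0,-0.12,0,0,0,1,-0.05,0,-0.25,0,0,0,0,-0.15,0,-0.35,0,0,0,0,-0.15,0,-0.35,0,0,0,0]'

```text
time: 29.18
tcp_pos: [0.572, -0.3471, 0.2734]
eef_rot: [[0.345, 0.939, 0.008], [0.939, -0.345, -0.006], [-0.003, 0.01, -1.0]]
wrist_force: [0.1, 0.1, -0.0]
grip_width: 0.503
grip_force: 0.0
```

```bash
python3 top.py w9; python3 - <<'E'
from h import *
p,_=env.grab_frame("scene");cv2.imwrite("pics/final.png",np.hstack([p[150:300,140:480],cv2.imread("pics/w9.png")[20:170,180:380]]))
E
```

```text
29.175 [ 0.57200686 -0.34711483  0.27344781] 0.5033463204061729
818 top z 0.11198498024631842 tilt [ 0.17976995 -0.27985315]
```

View pics/final.png

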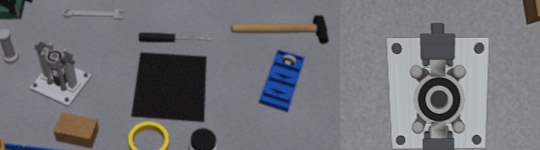

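The magazine's top bearing is level at 112 mm with the lips over it (crop at (438,98)). The mat is empty, and the small bearing stands alone in the tray at (288,62).

```bash
python3 -c "
from rig import env;print(env.sign_off())"
```

```text
the job is handed in; nothing more can be done
None
```

Both larger bearings are in the spring magazine, level and held under the lips (top measured at 112 mm); the small one still stands in its cradle, nothing else looked disturbed in the last picture, and I handed the job in at about 29 s.

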